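# Wedge the rocking marking-out table

## Robot

A 6-joint arm with a two-finger parallel gripper is mounted at the origin on a cart in front of the work surface, level with it; the furniture and walls round the work are solid. World frame = base frame: x ahead of the robot, y to its left, z up, the work surface at z = 0. Lengths are in m, angles in rad, forces in N, time in s.
With the tool pointing down it reaches from about 0.35 to 0.85 m from the base axis. Payload 8.1 kg.
Tool frame: the origin (TCP) lies at the very end of the fingers, on their centre line; the grasp point (between the pads) lies 19 mm behind it; x points along the fingers, y is the direction in which the jaws open and shut, and the axes are right-handed (so a half turn about x gives the same grasp; the last joint's range is limited). The gripper opens to 93 mm and grips with 3 to 60 N. Pads are 15 mm wide; open, the fingers measure 128 mm over their backs; the gripper's body (75 mm by 188 mm) begins 65 mm behind the grasp point.
Start: joints at [-1.378, 0.13, 1.488, -0, 1.523, -0.085], TCP at [0.165, -0.577, 0.19] pointing down, gripper open.
Joint ranges: [-2.96, 2.96], [-0.89, 2.26], [0.02, 2.5], [-1.34, 4.48], [0, 2.73], [-2.66, 2.66]. Speed limits (rad/s): [2.39, 2.39, 2.79, 3.14, 3.14, 3.14].

## Interface

Orientations are given as a rotation vector (axis times angle).
In Python, from plant import * gives the robot as it stands. The module is installed in compiled form; this text tells all that it offers.
- The arm moves only by the tool apply_moves, never from a script. Its argument "series" is a list of rows, each an object with "jaw": the gripper's target within -1 to 1 (shut at 1, half-way at 0, fully open at -1); "linear": the shift along the tool's x, y, z normalised to -1 to 1, where 1 is 0.6 m, a list of three; "roll": the turn about the tool's x normalised to -1 to 1, where 1 is 30 degrees. A call has 1 to 20 rows; each row is the pose to reach, as a shift and turn from the pose measured when the call began, along the tool's axes at that moment; what a row does not reach only later rows make up. A row lasts 1/8 s, in which the tool goes at most 62.5 mm and 10.7 degrees, less where a joint would pass 70% of its speed; a pose out of reach is approached as far as the arm can. A call with a number of a shift or a turn outside -1 to 1 is refused whole. A call with a gripper value outside its range is refused whole. The fingers move at their own pace and stop on an object; "force" is the grip in N (left out, the last holds). Time passes only in rows, so rows that repeat a pose let the fingers close. It gives the time, the measured TCP pose, the force and the opening at its end, in the units of the state.
- read_state(): the state, without advancing time (a new reading comes with each control period).
- read_camera(name): name is "side" or "top" or "wrist"; returns a dict with "pixels" (384x512x3 uint8, blue, green, red), "intrinsics" (3x3 intrinsics, pixels), "D" ([k1, k2, p1, p2, k3] as OpenCV has them; the pictures are not rectified), "rvec" (rotation vector, rad) and "tvec" (3), from world to camera coordinates, as OpenCV has them; the wrist camera has in their place "tool_from_camera" (4x4, takes a point from camera to tool coordinates, whose origin is the TCP and whose axes are the tool frame's). Camera axes: x right, y down, z forward; pixel columns grow to the right and rows downward; lengths in m; the calibration is good to about 2 mm. A picture is of the moment at which its call begins: read the wrist's pose just before it. There is no depth.
- close_job(): hands the job in, once; it reports no verdict.
The state is a dict: "t": time; "q": joint angles; "dq": joint speeds; "joint_torque": joint torques, N m; "tool_pos": TCP position; "orientation": TCP orientation; "force": force on the tool from outside, world axes, zero at the start; "wrist_torque": the same for the moment, N m; "opening": finger opening in m.
Only numpy, scipy, OpenCV 4.12 (cv2) and the standard library are available. Lean on these libraries where they do the work, as an engineer would, in place of code of your own. Each camera call takes 0.05 s, during which the arm holds its last target. There are 200 camera calls.

## Task

The small steel marking-out table on the bench rocks because its front right foot is screwed up short. First press down on the corner over that foot and feel it rock, then push the wooden wedge along the bench under that foot with your fingertips, until it is snug and the table stands steady and level, not jacked up. To finish, press firmly on that same corner to test that it no longer rocks, and end the job holding that press. Do not pick up the wedge or lift the table, do not shove the table along the bench, and leave the nut, the punch and the whetstone alone.

Things in the scene. Friction and masses are not known exactly. Their poses are not given: they have to be found in the camera images.
- table: Small steel table: plate 110 (x) x 170 (y) x 14 mm, underside 30 mm and top 44 mm above the bench, 1.6 to 2.5 kg, an angle fence 32 mm high along the back (+x) edge. Stands level on three of its four feet: round ball feet 24 mm across, at x = +-42, y = +-68 mm. Origin: its centre, at bench level; x from front (robot's side) to back, y left, z up.
- corner_top (a point): Point to press: on the table's top (44 mm up), above the centre of the short front right foot, 13 mm from the front edge and 17 mm from the right edge; axes as the table's. 2 to 4 N down here tips the table about its front left and back right feet until the short foot meets the bench; let go, it tips back.
- foot_point (a point): Point straight below the centre of the short front right foot (24 mm ball), at bench level while the table is level; axes as the table's. The underside of this foot hangs 6 to 10 mm above the bench; how much differs and is not told, and it stays so during the work.
- wedge: Loose hardwood wedge 90 x 46 mm, 40 to 85 g, flat on the bench in front of the short foot, thin end towards it; 2 mm thick at the thin end, rising evenly to 16 mm at the butt. Origin: centre of its underside; x to the thin end, z up. Slides with under 1 N; under the foot 4 to 8 N makes it snug, more jacks up or shoves the table. It stays where it is left.
- wedge_tip (a point): Middle of the wedge's thin end, on its underside (45 mm ahead of the wedge's origin).
- wedge_butt (a point): Middle of the wedge's upright butt face, 46 mm wide and 16 mm high, the face to push (45 mm behind the wedge's origin, 8 mm above the bench).
- loose_nut: Bystander: dark hexagon nut, 24 x 27 x 19 mm, on the bench in front of the table's left side. Origin: centre of its underside.
- punch: Bystander: steel drift punch, 112 mm long, 13 mm thick, lying on the bench to the right of the wedge, roughly parallel to it. Origin: centre of its underside; y along its length.
- whetstone: Bystander: grey-brown sharpening stone, 50 x 150 x 24 mm, lying on the bench in front of and to the right of the table, beyond the punch. Origin: centre of its underside; y along its length.

How it is judged:
By the outcome, as a careful person would: the job done as asked, in the order asked, and still so for the second after the job is handed in, while the arm keeps its last pose, push and grip.
It also fails if it takes over 51 s, if anything falls off the work surface, if the arm or the gripper's body presses on something with over 40 N, if the wrist force passes 120 N, or if a joint passes its speed limit or range.

## Working session

There is one attempt and no reset: what is moved stays moved. The work goes in short steps, Python scripts to look and compute and a tool call to move; the robot and the scene stay as the last step left them, time stands still between calls to the robot, and variables do not carry over. Pictures are saved under pics/ and viewed, about 8 in all and at most 12, crops included, and the job is handed in when it is done.

Besides the shell and the picture viewer there is one more tool, called after "Emit:" as a command line: name --argument value ..., lists and objects as JSON in quotes. apply_moves: Moves the arm, as the interface text tells. Its arguments: {"type":"object","properties":{"series":{"type":"array"},"force":{"type":"number"}},"required":["series"]}

```bash
mkdir -p pics; cat > h.py <<'E'
from plant import *
import numpy as np, cv2
from scipy.spatial.transform import Rotation as R
def cam(name):
    s=read_state(); c=read_camera(name)
    if name=="wrist":
        T=np.eye(4);T[:3,:3]=R.from_rotvec(s["orientation"]).as_matrix();T[:3,3]=s["tool_pos"]
        W=T@np.array(c["tool_from_camera"])
    else:
        M=np.eye(4);M[:3,:3]=R.from_rotvec(np.ravel(c["rvec"])).as_matrix();M[:3,3]=np.ravel(c["tvec"]);W=np.linalg.inv(M)
    return np.array(c["pixels"]),np.array(c["intrinsics"]),np.array(c["D"],float),W
def ray(c,uv,z):
    p=cv2.undistortPoints(np.array(uv,float).reshape(-1,1,2),c[1],c[2])[:,0]
    d=np.c_[p,np.ones(len(p))]@c[3][:3,:3].T; o=c[3][:3,3]
    return o+d*((z-o[2])/d[:,2])[:,None]
E
python3 - <<'E'
from h import *
s=read_state()
for k in s: print(k,np.round(s[k],3))
print(R.from_rotvec(s["orientation"]).as_matrix().round(3))
for n in("top","side","wrist"):
    c=cam(n);cv2.imwrite(f"pics/{n}0.png",c[0]);np.savez(f"{n}0.npz",*c);print(n,c[3].round(3).tolist())
E
```

```text
t 0.0
q [-1.378  0.131  1.489 -0.     1.523 -0.085]
dq [ 0.    -0.001  0.001  0.002 -0.    -0.001]
joint_torque [-1.0000e-03 -5.5985e+01 -4.9176e+01  7.7000e-02  3.6000e-02 -0.0000e+00]
tool_pos [ 0.164 -0.576  0.189]
orientation [ 2.073  0.292 -2.074]
force [ 0.068 -0.813 -0.02 ]
wrist_torque [-0.039 -0.052  0.013]
opening 0.093
[[-0.     0.274 -0.962]
 [ 0.002 -0.962 -0.274]
 [-1.    -0.002 -0.   ]]
top [[-0.002, -0.991, 0.137, 0.416], [-1.0, -0.001, -0.024, 0.009], [0.024, -0.137, -0.99, 0.912], [0.0, 0.0, 0.0, 1.0]]
side [[0.969, -0.164, 0.186, 0.388], [-0.247, -0.587, 0.771, -0.673], [-0.017, -0.793, -0.609, 0.577], [0.0, 0.0, 0.0, 1.0]]
wrist [[0.275, -0.932, -0.238, 0.228], [-0.962, -0.267, -0.065, -0.558], [-0.003, 0.247, -0.969, 0.384], [0.0, 0.0, 0.0, 1.0]]
```

View pics/top0.png

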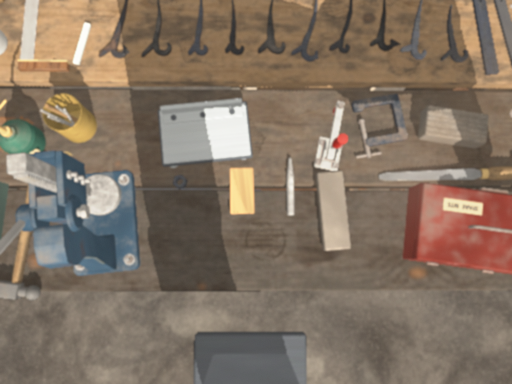

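View pics/side0.png

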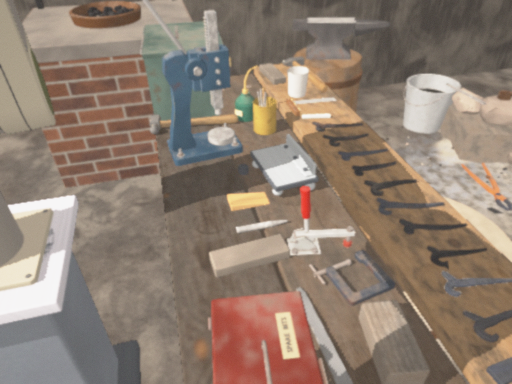

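The top view shows the table at about (160–250, 100–165), the wedge at (230–255, 167–214), the nut at (180, 182), the punch at (291, 185) and the whetstone at (333, 210). The side view agrees with this. Next I'll measure the wedge and plate from a mask and an enlarged crop.

```bash
python3 - <<'E'
from h import *
for n in("top","side"):
    f=np.load(f"{n}0.npz");c=[f[k] for k in f.files]
    hsv=cv2.cvtColor(c[0],cv2.COLOR_BGR2HSV)
    roi=np.zeros((384,512),np.uint8)
    if n=="top": roi[155:225,215:270]=1
    else: roi[180:220,215:280]=1
    m=cv2.inRange(hsv,(12,75,130),(30,255,255))*roi
    k=max(cv2.findContours(m,0,2)[0],key=cv2.contourArea)
    r=cv2.minAreaRect(k);b=cv2.boxPoints(r);print(n,r,b.round(1).tolist());print(ray(c,b,0.008).round(4).tolist())
    if n=="top": cv2.imwrite("pics/topcrop.png",cv2.resize(c[0][90:225,150:310],None,fx=5,fy=4.4 and 5*0.88,interpolation=cv2.INTER_CUBIC) if 0 else cv2.resize(c[0][90:210,150:310],None,fx=5,fy=5,interpolation=cv2.INTER_CUBIC))
E
```

```text
top ((241.3750762939453, 190.0031280517578), (48.55982208251953, 26.341768264770508), 88.56790161132812) [[227.60000610351562, 166.10000610351562], [253.89999389648438, 165.39999389648438], [255.10000610351562, 213.89999389648438], [228.8000030517578, 214.60000610351562]]
[[0.5883, 0.0463, 0.008], [0.5897, -0.0049, 0.008], [0.495, -0.0071, 0.008], [0.4938, 0.0433, 0.008]]
side ((247.88568115234375, 199.22268676757812), (18.972415924072266, 42.9498291015625), 81.63410949707031) [[225.3000030517578, 193.0], [267.79998779296875, 186.6999969482422], [270.5, 205.5], [228.0, 211.6999969482422]]
[[0.495, 0.0554, 0.008], [0.5982, 0.0519, 0.008], [0.5848, -0.0174, 0.008], [0.4879, -0.0131, 0.008]]
```

View pics/topcrop.png

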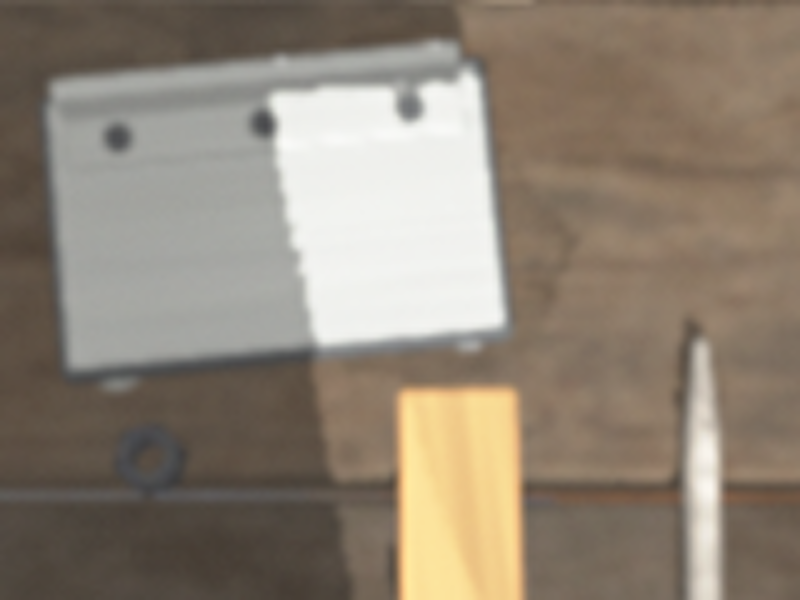

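```bash
cat > tab.py <<'E'
from h import *
def table(c,pts,origin=(0,0),s=1):
    # pts: top-face front-left, front-right, right-back corners (crop px)
    p=(np.array(pts,float)+.5)/s-.5+np.array(origin)
    P=ray(c,p,0.044)
    ey=P[0]-P[1];L=np.linalg.norm(ey);ey/=L;ex=np.array([ey[1],-ey[0],0])
    print("corners",P.round(4).tolist(),"len",L.round(4),"depth",((P[2]-P[1])@ex).round(4),"yaw deg",np.degrees(np.arctan2(ex[1],ex[0])).round(2))
    print("corner_top",(P[1]+.013*ex+.017*ey).round(4)," via left",(P[0]+.013*ex-.153*ey).round(4))
E
python3 - <<'E'
from tab import *
f=np.load("top0.npz");c=[f[k] for k in f.files]
table(c,[(68,371),(509,327),(482,66)],(150,90),5)
E
```

```text
corners [[0.5854, 0.1644, 0.044], [0.6026, 0.0004, 0.044], [0.7038, 0.0107, 0.044]] len 0.1649 depth 0.1018 yaw deg 5.98
corner_top [0.6137 0.0187 0.044 ]  via left [0.6142 0.0136 0.044 ]
```

View pics/wrist0.png

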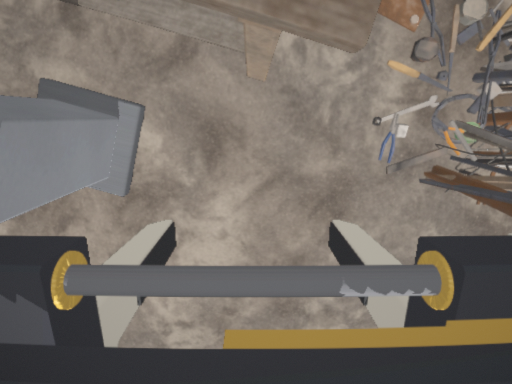

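The wrist view shows only the floor from here. The plate measures 165 mm against 170 mm, so the position is good to about 5 mm, with the corner at roughly (0.613, 0.017). I'll hover in front of it with closed fingers, aligned to the wedge.

Emit:
apply_moves --series '[{"jaw": 1, "linear": [0, -0.1, -0.1], "roll": 0.1}, {"jaw": 1, "linear": [0, -0.2, -0.2], "roll": 0.2}, {"jaw": 1, "linear": [0.03, -0.78, -0.86], "roll": 0.48}, {"jaw": 1, "linear": [0.03, -0.78, -0.86], "roll": 0.48}, {"jaw": 1, "linear": [0.03, -0.78, -0.86], "roll": 0.48}, {"jaw": 1, "linear": [0.03, -0.78, -0.86], "roll": 0.48}, {"jaw": 1, "linear": [0.03, -0.78, -0.86], "roll": 0.48}, {"jaw": 1, "linear": [0.03, -0.78, -0.86], "roll": 0.48}, {"jaw": 1, "linear": [0.03, -0.78, -0.86], "roll": 0.48}, {"jaw": 1, "linear": [0.03, -0.78, -0.86], "roll": 0.48}, {"jaw": 1, "linear": [0.03, -0.78, -0.86], "roll": 0.48}, {"jaw": 1, "linear": [0.03, -0.78, -0.86], "roll": 0.48}, {"jaw": 1, "linear": [0.03, -0.78, -0.86], "roll": 0.48}, {"jaw": 1, "linear": [0.03, -0.78, -0.86], "roll": 0.48}, {"jaw": 1, "linear": [0.03, -0.78, -0.86], "roll": 0.48}, {"jaw": 1, "linear": [0.03, -0.78, -0.86], "roll": 0.48}]' --force 15

```text
t: 2.15
tool_pos: [0.5322, 0.0141, 0.1719]
orientation: [2.21, 0.029, -2.209]
force: [0.3, 0.3, 0.7]
opening: 0.0005
```

```bash
python3 - <<'E'
from h import *
s=read_state();print(s["t"],np.round(s["tool_pos"],4),np.round(s["force"],2),s["opening"],np.round(s["q"],2));print(R.from_rotvec(s["orientation"]).as_matrix().round(3))
c=cam("wrist");np.savez("wrist1.npz",*c);cv2.imwrite("pics/wrist1.png",cv2.resize(c[0],None,fx=1.5,fy=1.5))
E
```

```text
2.15 [0.5322 0.0141 0.1719] [0.33 0.32 0.68] 0.0004728921140816378 [-0.07 -0.04  1.7   0.    1.49  1.48]
[[ 0.     0.025 -1.   ]
 [ 0.001 -1.    -0.025]
 [-1.    -0.001 -0.   ]]
```

View pics/wrist1.png

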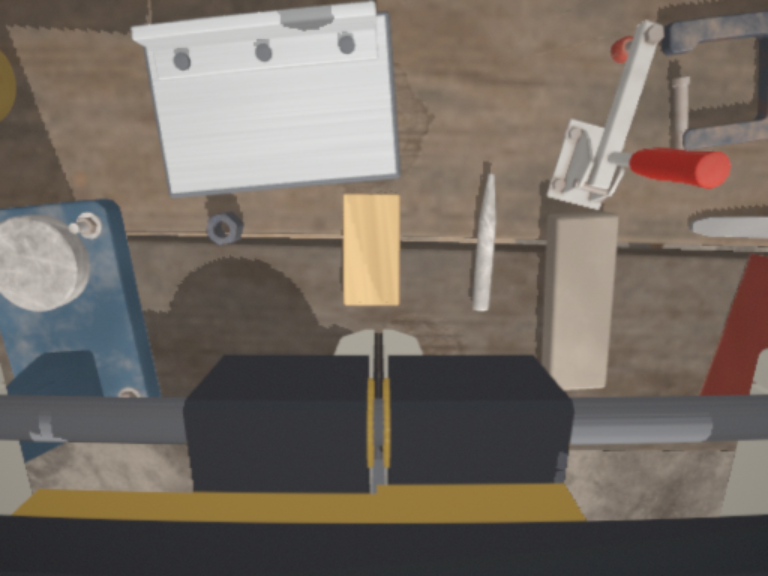

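The wrist view is clear: the plate's front edge runs (171,192)–(397,177), the wedge is at (344–399, 195–305), and the punch and whetstone are to the right. Measuring from this.

```bash
python3 - <<'E'
from tab import *
f=np.load("wrist1.npz");c=[f[k] for k in f.files]
table(c,[(170,193),(398.5,177.5),(385,14)],(0,0),1.5)
hsv=cv2.cvtColor(c[0],cv2.COLOR_BGR2HSV);roi=np.zeros((384,512),np.uint8);roi[120:210,215:280]=1
m=cv2.inRange(hsv,(12,75,130),(30,255,255))*roi
k=max(cv2.findContours(m,0,2)[0],key=cv2.contourArea);b=cv2.boxPoints(cv2.minAreaRect(k))
b=b[np.argsort(b[:,1])];t=ray(c,b[:2],.002);u=ray(c,b[2:],.016)
print(b.tolist(),"tip",t.round(4).tolist(),"butt",u.round(4).tolist());d=t.mean(0)-u.mean(0)
print("len",np.linalg.norm(d[:2]),"heading",np.degrees(np.arctan2(d[1],d[0])),"mid",t.mean(0).round(4),u.mean(0).round(4))
E
```

```text
corners [[0.5843, 0.1666, 0.044], [0.5986, 0.0016, 0.044], [0.7043, 0.0143, 0.044]] len 0.1656 depth 0.1063 yaw deg 4.97
corner_top [0.6101 0.0197 0.044 ]  via left [0.6105 0.0153 0.044 ]
[[228.0, 128.0], [266.0, 128.0], [266.0, 203.0], [228.0, 203.0]] tip [[0.5859, 0.045, 0.002], [0.587, -0.0012, 0.002]] butt [[0.4963, -0.0039, 0.016], [0.4951, 0.0433, 0.016]]
len 0.09075079253034946 heading 1.3873069762342594 mid [0.5864 0.0219 0.002 ] [0.4957 0.0197 0.016 ]
```

Emit:
apply_moves --series '[{"jaw": 1, "linear": [0.05, -0.0025, -0.067], "roll": 0}, {"jaw": 1, "linear": [0.1, -0.0025, -0.133], "roll": 0}, {"jaw": 1, "linear": [0.15, -0.0025, -0.133], "roll": 0}, {"jaw": 1, "linear": [0.19, -0.0025, -0.133], "roll": 0}, {"jaw": 1, "linear": [0.2, -0.0025, -0.133], "roll": 0}, {"jaw": 1, "linear": [0.2, -0.0025, -0.133], "roll": 0}, {"jaw": 1, "linear": [0.2, -0.0025, -0.133], "roll": 0}]'

```text
t: 3.08
tool_pos: [0.6131, 0.0178, 0.0537]
orientation: [2.212, 0.029, -2.206]
force: [-0.1, -0.5, -0.0]
opening: -0.0001
```

```bash
python3 - <<'E'
from h import *
s=read_state();print(s["t"],np.round(s["tool_pos"],4),np.round(s["force"],2))
c=cam("side");np.savez("side1.npz",*c);cv2.imwrite("pics/side1.png",cv2.resize(c[0][110:230,190:350],None,fx=5,fy=5,interpolation=cv2.INTER_CUBIC))
E
```

```text
3.075 [0.6131 0.0178 0.0537] [-0.07 -0.47 -0.01]
```

View pics/side1.png

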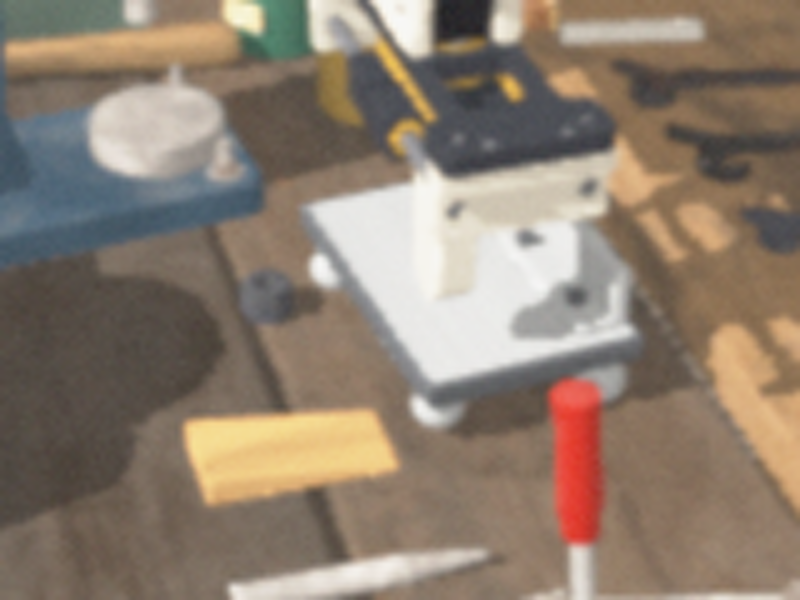

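```bash
python3 - <<'E'
from tab import *
f=np.load("side1.npz");c=[f[k] for k in f.files]
M=np.linalg.inv(c[3])
P=np.array([[.6131,.0178,.0537],[.6131,.0178+.0175,.0537],[.6131,.0178-.0175,.0537],[.612,.0175,.044],[.612,.0175,.012],[.5864,.0219,0]])
p=cv2.projectPoints(P,cv2.Rodrigues(M[:3,:3])[0],M[:3,3],c[1],c[2])[0][:,0]
print(((p-[190,110]+.5)*5-.5).round(0).tolist())
table(c,[(303,209),(432,386),(638,340)],(190,110),5)
E
```

```text
[[444.0, 343.0], [432.0, 322.0], [455.0, 365.0], [441.0, 361.0], [440.0, 417.0], [384.0, 440.0]]
corners [[0.5829, 0.1621, 0.044], [0.6026, 0.0008, 0.044], [0.7043, 0.009, 0.044]] len 0.1626 depth 0.102 yaw deg 6.97
corner_top [0.6134 0.0192 0.044 ]  via left [0.6144 0.0118 0.044 ]
```

The side view agrees on the corner at about (0.613, 0.017). Now I'll descend slowly and feel for contact, which should come at z ≈ 0.044.

Emit:
apply_moves --series '[{"jaw": 1, "linear": [0.004, 0.001, 0], "roll": 0}, {"jaw": 1, "linear": [0.008, 0.001, 0], "roll": 0}, {"jaw": 1, "linear": [0.012, 0.001, 0], "roll": 0}, {"jaw": 1, "linear": [0.015, 0.001, 0], "roll": 0}, {"jaw": 1, "linear": [0.018, 0.001, 0], "roll": 0}, {"jaw": 1, "linear": [0.018, 0.001, 0], "roll": 0}]'

```text
t: 3.88
tool_pos: [0.613, 0.0173, 0.0426]
orientation: [2.212, 0.029, -2.207]
force: [0.3, -0.8, 0.1]
opening: 0.0001
```

Emit:
apply_moves --series '[{"jaw": 1, "linear": [0.002, 0, 0], "roll": 0}, {"jaw": 1, "linear": [0.004, 0, 0], "roll": 0}, {"jaw": 1, "linear": [0.005, 0, 0], "roll": 0}, {"jaw": 1, "linear": [0.005, 0, 0], "roll": 0}]'

```text
t: 4.38
tool_pos: [0.6129, 0.0173, 0.0395]
orientation: [2.212, 0.029, -2.207]
force: [-0.1, 0.2, -0.6]
opening: 0.0006
```

Emit:
apply_moves --series '[{"jaw": 1, "linear": [0.002, 0, 0], "roll": 0}, {"jaw": 1, "linear": [0.004, 0, 0], "roll": 0}, {"jaw": 1, "linear": [0.004, 0, 0], "roll": 0}]'

```text
t: 4.75
tool_pos: [0.6128, 0.0173, 0.0369]
orientation: [2.211, 0.029, -2.207]
force: [-0.6, 0.3, 0.2]
opening: 0.0005
```

There's no force by z = 0.037, where contact was expected at about 0.044, so I'll look before going lower.

```bash
python3 - <<'E'
from h import *
F=[]
c=cam("side");
for i in range(4): F.append(read_state()["force"]);cam("top")
print(np.round(F,2).tolist(), read_state()["tool_pos"])
f=np.load("side1.npz")["arr_0"]
a=lambda im:cv2.resize((255*(im[140:205,240:320]/255.)**2).astype(np.uint8),None,fx=5,fy=8.0*5/8,interpolation=cv2.INTER_CUBIC)
cv2.imwrite("pics/side2.png",np.hstack([a(f),a(c[0])]))
w=cam("wrist");cv2.imwrite("pics/wrist2.png",w[0]);np.savez("wrist2.npz",*w)
E
```

```text
[[-0.37, -0.01, -0.46], [-0.29, 0.22, -1.36], [0.32, -0.23, -0.31], [-0.22, 0.12, 0.16]] [0.61298899 0.01731129 0.03717767]
```

View pics/side2.png

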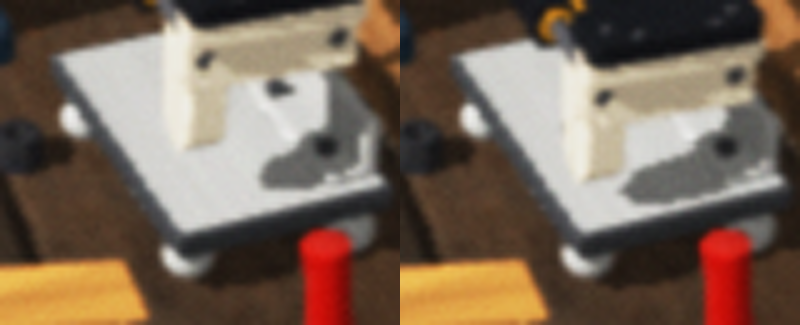

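In the side view the finger ends are still visibly above the plate, about 25 mm higher than the reported TCP projects. I'll check the projected TCP against the wrist view and triangulate the tip.

```bash
python3 - <<'E'
from h import *
f=np.load("wrist2.npz");c=[f[k] for k in f.files]
s=read_state();tp=np.array(s["tool_pos"]);Rm=R.from_rotvec(s["orientation"]).as_matrix()
def proj(c,P):
    M=np.linalg.inv(c[3]);return cv2.projectPoints(np.array(P,float),cv2.Rodrigues(M[:3,:3])[0],M[:3,3],c[1],c[2])[0][:,0]
im=c[0].copy()
for dx,col in((0,(0,0,255)),(-.025,(0,255,0)),(-.084,(255,0,0))):
    P=[tp+Rm@np.array([dx,y,z]) for y in(-.0175,.0175) for z in(-.0075,.0075)]
    p=proj(c,P);print(dx,p.round(1).tolist())
    for q in p: cv2.circle(im,tuple(np.int32(q.round())),2,col,-1)
cs=cam("side");sm=cs[0].copy()
for dx,col in((0,(0,0,255)),(-.025,(0,255,0)),(-.084,(255,0,0))):
    for q in proj(cs,[tp+Rm@np.array([dx,y,z]) for y in(-.0175,.0175) for z in(-.0075,.0075)]): cv2.circle(sm,tuple(np.int32(q.round())),1,col,-1)
cv2.imwrite("pics/mark.png",np.hstack([cv2.resize(im[100:384,130:430],(400,379)),cv2.resize(sm[100:205,230:330],(400,420))[:379]]))
E
```

```text
0 [[226.8, 205.6], [227.2, 226.0], [277.4, 205.7], [276.9, 226.1]]
-0.025 [[223.4, 217.5], [223.9, 240.3], [280.8, 217.6], [280.1, 240.4]]
-0.084 [[210.0, 264.2], [211.3, 295.6], [294.0, 264.2], [292.7, 295.7]]
```

View pics/mark.png

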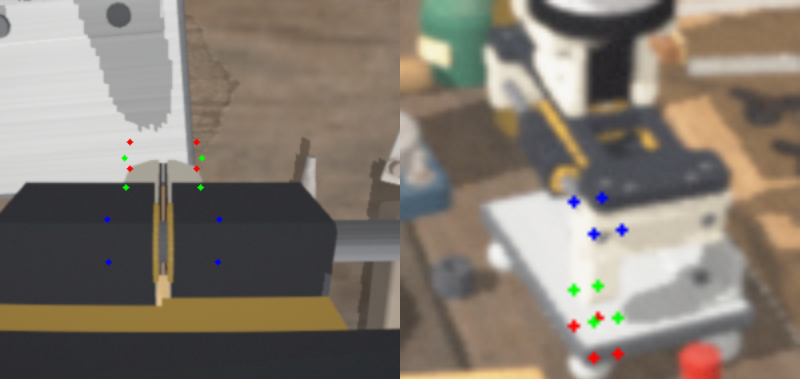

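Both views put the real finger ends about 25 mm behind the reported TCP, and the missing contact force agrees. I'll treat the tip offset as unknown and find it by touch.

Emit:
apply_moves --series '[{"jaw": 1, "linear": [0.004, 0, 0], "roll": 0}, {"jaw": 1, "linear": [0.008, 0, 0], "roll": 0}, {"jaw": 1, "linear": [0.012, 0, 0], "roll": 0}, {"jaw": 1, "linear": [0.012, 0, 0], "roll": 0}]'

```text
t: 5.6
tool_pos: [0.6127, 0.0173, 0.0295]
orientation: [2.211, 0.029, -2.208]
force: [-0.3, -0.7, 0.7]
opening: 0.0005
```

Emit:
apply_moves --series '[{"jaw": 1, "linear": [0.004, 0, 0], "roll": 0}, {"jaw": 1, "linear": [0.007, 0, 0], "roll": 0}, {"jaw": 1, "linear": [0.007, 0, 0], "roll": 0}]'

```text
t: 5.98
tool_pos: [0.6125, 0.0174, 0.0251]
orientation: [2.211, 0.029, -2.208]
force: [-1.0, -0.3, 0.0]
opening: 0.0005
```

Emit:
apply_moves --series '[{"jaw": 1, "linear": [0.003, 0, 0], "roll": 0}, {"jaw": 1, "linear": [0.006, 0, 0], "roll": 0}, {"jaw": 1, "linear": [0.006, 0, 0], "roll": 0}]'

```text
t: 6.35
tool_pos: [0.6123, 0.0173, 0.0212]
orientation: [2.21, 0.029, -2.209]
force: [-0.3, 0.4, -1.1]
opening: 0.0005
```

Emit:
apply_moves --series '[{"jaw": 1, "linear": [0.003, 0, 0], "roll": 0}, {"jaw": 1, "linear": [0.005, 0, 0], "roll": 0}, {"jaw": 1, "linear": [0.005, 0, 0], "roll": 0}]'

```text
t: 6.72
tool_pos: [0.6121, 0.0174, 0.018]
orientation: [2.21, 0.029, -2.209]
force: [0.1, 0.1, -0.1]
opening: 0.0002
```

Emit:
apply_moves --series '[{"jaw": 1, "linear": [0.003, 0, 0], "roll": 0}, {"jaw": 1, "linear": [0.005, 0, 0], "roll": 0}, {"jaw": 1, "linear": [0.005, 0, 0], "roll": 0}]'

```text
t: 7.1
tool_pos: [0.6121, 0.0174, 0.0149]
orientation: [2.21, 0.029, -2.209]
force: [-0.3, 0.2, 0.3]
opening: 0.0005
```

Emit:
apply_moves --series '[{"jaw": 1, "linear": [0.003, 0, 0], "roll": 0}, {"jaw": 1, "linear": [0.005, 0, 0], "roll": 0}, {"jaw": 1, "linear": [0.005, 0, 0], "roll": 0}]'

```text
t: 7.48
tool_pos: [0.6121, 0.0171, 0.012]
orientation: [2.21, 0.029, -2.209]
force: [-2.8, -2.3, 4.2]
opening: 0.0005
```

Contact came at TCP z ≈ 0.013, so the true tip is about 31 mm behind the nominal TCP. I'll keep pressing and feel the rock.

Emit:
apply_moves --series '[{"jaw": 1, "linear": [0.002, 0, 0], "roll": 0}, {"jaw": 1, "linear": [0.004, 0, 0], "roll": 0}, {"jaw": 1, "linear": [0.004, 0, 0], "roll": 0}]'

```text
t: 7.85
tool_pos: [0.6121, 0.017, 0.0094]
orientation: [2.21, 0.028, -2.209]
force: [-1.5, -2.1, 3.6]
opening: 0.0004
```

Emit:
apply_moves --series '[{"jaw": 1, "linear": [0.002, 0, 0], "roll": 0}, {"jaw": 1, "linear": [0.004, 0, 0], "roll": 0}, {"jaw": 1, "linear": [0.004, 0, 0], "roll": 0}]'

```text
t: 8.22
tool_pos: [0.6121, 0.0169, 0.0073]
orientation: [2.21, 0.028, -2.209]
force: [-4.6, -2.7, 6.7]
opening: 0.0006
```

Emit:
apply_moves --series '[{"jaw": 1, "linear": [0.002, 0, 0], "roll": 0}, {"jaw": 1, "linear": [0.004, 0, 0], "roll": 0}, {"jaw": 1, "linear": [0.004, 0, 0], "roll": 0}]'

```text
t: 8.6
tool_pos: [0.6122, 0.0168, 0.0069]
orientation: [2.209, 0.028, -2.209]
force: [-12.2, -2.0, 19.9]
opening: 0.0005
```

The corner sank about 6 mm under 3–4 N, then hit solid at TCP z ≈ 0.0072, so the rock is felt. I'll release gently, lift, and go back behind the wedge butt.

Emit:
apply_moves --series '[{"jaw": 1, "linear": [-0.004, 0, 0], "roll": 0}, {"jaw": 1, "linear": [-0.007, 0, 0], "roll": 0}, {"jaw": 1, "linear": [-0.01, 0, 0], "roll": 0}, {"jaw": 1, "linear": [-0.013, 0, 0], "roll": 0}, {"jaw": 1, "linear": [-0.016, 0, 0], "roll": 0}, {"jaw": 1, "linear": [-0.05, 0, 0], "roll": 0}, {"jaw": 1, "linear": [-0.12, 0, 0], "roll": 0}, {"jaw": 1, "linear": [-0.12, 0, 0.1], "roll": 0}, {"jaw": 1, "linear": [-0.12, -0.003, 0.2], "roll": 0}, {"jaw": 1, "linear": [-0.12, -0.003, 0.235], "roll": 0}, {"jaw": 1, "linear": [-0.12, -0.003, 0.235], "roll": 0}]'

```text
t: 9.98
tool_pos: [0.4708, 0.015, 0.08]
orientation: [2.211, 0.028, -2.207]
force: [0.9, 0.5, -0.3]
opening: 0.0003
```

```bash
python3 - <<'E'
from h import *
s=read_state();print(s["t"],np.round(s["tool_pos"],4),np.round(s["force"],2));print(R.from_rotvec(s["orientation"]).as_matrix().round(3))
c=cam("wrist");np.savez("wrist3.npz",*c);cv2.imwrite("pics/wrist3.png",cv2.resize(c[0],None,fx=1.5,fy=1.5))
E
```

```text
9.975 [0.4708 0.015  0.08  ] [ 0.91  0.51 -0.29]
[[ 0.002  0.025 -1.   ]
 [ 0.    -1.    -0.025]
 [-1.    -0.    -0.002]]
```

View pics/wrist3.png

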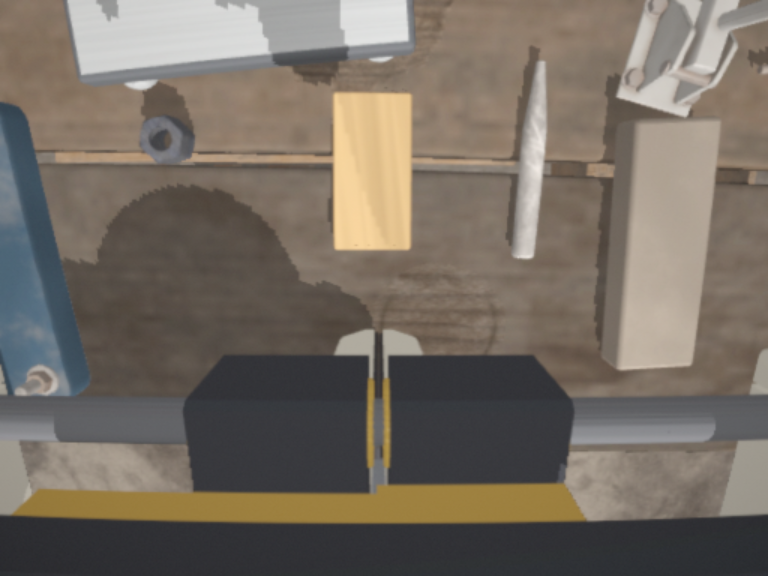

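The wedge is undisturbed at (334–411, 93–249). The plate's front top edge runs (82,74)–(411,42), and the front feet peek out at (142,84) and (381,58).

```bash
python3 - <<'E'
from tab import *
f=np.load("wrist3.npz");c=[f[k] for k in f.files]
table(c,[(80,75),(413,42),(411,0)],(0,0),1.5)
print("foot fr front, z=.012..:",ray(c,[(381/1.5,61/1.5),(142/1.5,88/1.5)],.01).round(4).tolist())
hsv=cv2.cvtColor(c[0],cv2.COLOR_BGR2HSV);roi=np.zeros((384,512),np.uint8);roi[50:180,210:285]=1
m=cv2.inRange(hsv,(12,75,130),(30,255,255))*roi
k=max(cv2.findContours(m,0,2)[0],key=cv2.contourArea);b=cv2.boxPoints(cv2.minAreaRect(k))
b=b[np.argsort(b[:,1])];t=ray(c,b[:2],.002);u=ray(c,b[2:],.016)
d=t.mean(0)-u.mean(0)
print("len",np.linalg.norm(d[:2]),"heading",np.degrees(np.arctan2(d[1],d[0])),"mid",t.mean(0).round(4),u.mean(0).round(4))
E
```

```text
corners [[0.5841, 0.1658, 0.044], [0.601, 0.0017, 0.044], [0.6194, 0.0034, 0.044]] len 0.165 depth 0.0185 yaw deg 5.87
corner_top [0.6122 0.0199 0.044 ]  via left [0.6127 0.015  0.044 ]
foot fr front, z=.012..: [[0.6001, 0.0167, 0.01], [0.584, 0.1519, 0.01]]
len 0.09149894170094199 heading 1.3996259484094737 mid [0.5871 0.0224 0.002 ] [0.4956 0.0201 0.016 ]
```

The table hasn't shifted. Descending behind the butt, tip about 6 mm above the bench (TCP z ≈ -0.025).

Emit:
apply_moves --series '[{"jaw": 1, "linear": [0.05, -0.006, 0], "roll": 0}, {"jaw": 1, "linear": [0.1, -0.006, 0], "roll": 0}, {"jaw": 1, "linear": [0.14, -0.006, 0], "roll": 0}, {"jaw": 1, "linear": [0.165, -0.006, 0], "roll": 0}, {"jaw": 1, "linear": [0.173, -0.006, 0], "roll": 0}, {"jaw": 1, "linear": [0.173, -0.006, 0], "roll": 0}]'

```text
t: 10.78
tool_pos: [0.473, 0.0185, -0.023]
orientation: [2.213, 0.028, -2.205]
force: [-0.4, 0.2, -0.7]
opening: 0.0006
```

Emit:
apply_moves --series '[{"jaw": 1, "linear": [0, 0, -0.008], "roll": 0}, {"jaw": 1, "linear": [0, 0, -0.016], "roll": 0}, {"jaw": 1, "linear": [0, 0, -0.024], "roll": 0}, {"jaw": 1, "linear": [0, 0, -0.032], "roll": 0}, {"jaw": 1, "linear": [0, 0, -0.04], "roll": 0}, {"jaw": 1, "linear": [0, 0, -0.048], "roll": 0}, {"jaw": 1, "linear": [0, 0, -0.056], "roll": 0}, {"jaw": 1, "linear": [0, 0, -0.056], "roll": 0}]'

```text
t: 11.78
tool_pos: [0.507, 0.0193, -0.0229]
orientation: [2.213, 0.028, -2.205]
force: [-0.1, -0.7, 0.3]
opening: 0.0009
```

```bash
python3 - <<'E'
from h import *
c=cam("side");w=cam("wrist");print(read_state()["t"])
cv2.imwrite("pics/push1.png",np.hstack([cv2.resize(c[0][110:225,200:320],(400,383)),cv2.resize(w[0],(400,383))]))
E
```

```text
11.875
```

View pics/push1.png

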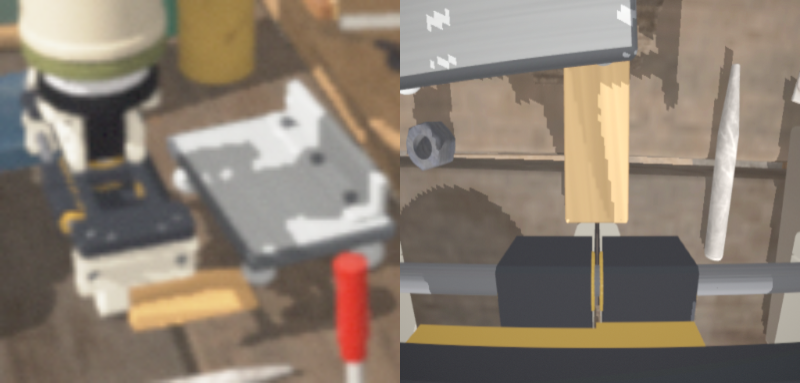

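The fingers are on the butt and the wedge is sliding straight, its tip now under the plate. Snug should come near TCP x ≈ 0.54–0.55. I'll advance, then creep while watching the force.

Emit:
apply_moves --series '[{"jaw": 1, "linear": [0, 0, -0.007], "roll": 0}, {"jaw": 1, "linear": [0, 0, -0.014], "roll": 0}, {"jaw": 1, "linear": [0, 0, -0.021], "roll": 0}, {"jaw": 1, "linear": [0, 0, -0.028], "roll": 0}, {"jaw": 1, "linear": [0, 0, -0.034], "roll": 0}, {"jaw": 1, "linear": [0, 0, -0.038], "roll": 0}, {"jaw": 1, "linear": [0, 0, -0.038], "roll": 0}]'

```text
t: 12.75
tool_pos: [0.5295, 0.0199, -0.0229]
orientation: [2.213, 0.028, -2.205]
force: [0.1, 0.5, 0.2]
opening: 0.0004
```

Emit:
apply_moves --series '[{"jaw": 1, "linear": [0, 0, -0.0025], "roll": 0}, {"jaw": 1, "linear": [0, 0, -0.005], "roll": 0}, {"jaw": 1, "linear": [0, 0, -0.005], "roll": 0}]'

```text
t: 13.12
tool_pos: [0.5327, 0.02, -0.0229]
orientation: [2.213, 0.028, -2.205]
force: [0.1, -0.2, -0.3]
opening: 0.0008
```

Emit:
apply_moves --series '[{"jaw": 1, "linear": [0, 0, -0.0025], "roll": 0}, {"jaw": 1, "linear": [0, 0, -0.005], "roll": 0}, {"jaw": 1, "linear": [0, 0, -0.005], "roll": 0}]'

```text
t: 13.5
tool_pos: [0.5358, 0.02, -0.0228]
orientation: [2.213, 0.028, -2.205]
force: [0.2, -0.4, -0.7]
opening: 0.0007
```

Emit:
apply_moves --series '[{"jaw": 1, "linear": [0, 0, -0.002], "roll": 0}, {"jaw": 1, "linear": [0, 0, -0.004], "roll": 0}, {"jaw": 1, "linear": [0, 0, -0.004], "roll": 0}]'

```text
t: 13.88
tool_pos: [0.5384, 0.0201, -0.0228]
orientation: [2.213, 0.028, -2.205]
force: [-0.3, 0.3, -0.0]
opening: 0.0004
```

Emit:
apply_moves --series '[{"jaw": 1, "linear": [0, 0, -0.002], "roll": 0}, {"jaw": 1, "linear": [0, 0, -0.003], "roll": 0}, {"jaw": 1, "linear": [0, 0, -0.003], "roll": 0}]'

```text
t: 14.25
tool_pos: [0.5403, 0.0202, -0.0228]
orientation: [2.213, 0.028, -2.205]
force: [0.4, 0.1, 0.3]
opening: 0.0004
```

Emit:
apply_moves --series '[{"jaw": 1, "linear": [0, 0, -0.002], "roll": 0}, {"jaw": 1, "linear": [0, 0, -0.003], "roll": 0}, {"jaw": 1, "linear": [0, 0, -0.003], "roll": 0}]'

```text
t: 14.62
tool_pos: [0.5422, 0.0202, -0.0227]
orientation: [2.214, 0.028, -2.204]
force: [0.2, -0.2, 0.0]
opening: 0.0005
```

Emit:
apply_moves --series '[{"jaw": 1, "linear": [0, 0, -0.002], "roll": 0}, {"jaw": 1, "linear": [0, 0, -0.003], "roll": 0}, {"jaw": 1, "linear": [0, 0, -0.003], "roll": 0}]'

```text
t: 15.0
tool_pos: [0.5441, 0.0202, -0.0227]
orientation: [2.214, 0.028, -2.204]
force: [0.3, 0.3, -0.7]
opening: 0.0003
```

Emit:
apply_moves --series '[{"jaw": 1, "linear": [0, 0, -0.002], "roll": 0}, {"jaw": 1, "linear": [0, 0, -0.003], "roll": 0}, {"jaw": 1, "linear": [0, 0, -0.003], "roll": 0}]'

```text
t: 15.38
tool_pos: [0.546, 0.0202, -0.0226]
orientation: [2.214, 0.028, -2.204]
force: [0.0, 0.9, -0.0]
opening: 0.0007
```

Emit:
apply_moves --series '[{"jaw": 1, "linear": [0, 0, -0.002], "roll": 0}, {"jaw": 1, "linear": [0, 0, -0.003], "roll": 0}, {"jaw": 1, "linear": [0, 0, -0.003], "roll": 0}]'

```text
t: 15.75
tool_pos: [0.5479, 0.0203, -0.0226]
orientation: [2.214, 0.028, -2.204]
force: [1.5, -1.0, -0.2]
opening: 0.0003
```

Emit:
apply_moves --series '[{"jaw": 1, "linear": [0, 0, -0.002], "roll": 0}, {"jaw": 1, "linear": [0, 0, -0.003], "roll": 0}, {"jaw": 1, "linear": [0, 0, -0.003], "roll": 0}]'

```text
t: 16.12
tool_pos: [0.5499, 0.0203, -0.0226]
orientation: [2.214, 0.028, -2.204]
force: [0.4, -0.3, -0.5]
opening: 0.0006
```

Emit:
apply_moves --series '[{"jaw": 1, "linear": [0, 0, -0.002], "roll": 0}, {"jaw": 1, "linear": [0, 0, -0.003], "roll": 0}, {"jaw": 1, "linear": [0, 0, -0.003], "roll": 0}]'

```text
t: 16.5
tool_pos: [0.5517, 0.0204, -0.0226]
orientation: [2.214, 0.028, -2.204]
force: [-0.3, -0.1, -0.7]
opening: 0.0003
```

```bash
python3 - <<'E'
from h import *
c=cam("side");w=cam("wrist");s=read_state();print(s["t"],s["tool_pos"],s["force"])
cv2.imwrite("pics/push2.png",np.hstack([cv2.resize(c[0][110:225,200:320],(400,383)),cv2.resize(w[0],(400,383))]))
E
```

```text
16.6 [ 0.55172064  0.02037658 -0.02253914] [0.02901684 0.07274254 0.0570898 ]
```

View pics/push2.png

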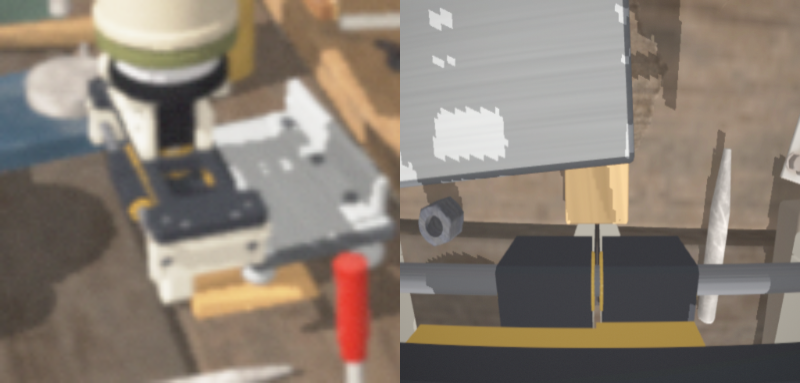

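The wedge is under the foot (side view foot at (255,270)) but not yet snug. The table and the bystanders are undisturbed. I'll keep creeping.

Emit:
apply_moves --series '[{"jaw": 1, "linear": [0, 0, -0.002], "roll": 0}, {"jaw": 1, "linear": [0, 0, -0.003], "roll": 0}, {"jaw": 1, "linear": [0, 0, -0.003], "roll": 0}]'

```text
t: 16.98
tool_pos: [0.5532, 0.0205, -0.0226]
orientation: [2.214, 0.028, -2.204]
force: [-3.4, -0.4, 1.7]
opening: 0.0004
```

Emit:
apply_moves --series '[{"jaw": 1, "linear": [0, 0, -0.002], "roll": 0}, {"jaw": 1, "linear": [0, 0, -0.003], "roll": 0}, {"jaw": 1, "linear": [0, 0, -0.003], "roll": 0}]'

```text
t: 17.35
tool_pos: [0.5545, 0.0205, -0.0227]
orientation: [2.212, 0.028, -2.206]
force: [-6.0, 1.0, 3.8]
opening: 0.0001
```

Emit:
apply_moves --series '[{"jaw": 1, "linear": [0, 0, -0.002], "roll": 0}, {"jaw": 1, "linear": [0, 0, -0.003], "roll": 0}, {"jaw": 1, "linear": [0, 0, -0.003], "roll": 0}]'

```text
t: 17.73
tool_pos: [0.5553, 0.0206, -0.0229]
orientation: [2.21, 0.028, -2.208]
force: [-6.9, 0.6, 6.4]
opening: 0.0006
```

Force rose to 7 N, inside the 4–8 N snug band, so I stop here. I'll back off along -x, rise, and move over the corner.

Emit:
apply_moves --series '[{"jaw": 1, "linear": [0, 0, 0.004], "roll": 0}, {"jaw": 1, "linear": [0, 0, 0.015], "roll": 0}, {"jaw": 1, "linear": [0, 0, 0.04], "roll": 0}, {"jaw": 1, "linear": [-0.05, 0, 0.05], "roll": 0}, {"jaw": 1, "linear": [-0.13, 0, 0.05], "roll": 0}, {"jaw": 1, "linear": [-0.17, 0, 0.05], "roll": 0}, {"jaw": 1, "linear": [-0.17, 0, 0.05], "roll": 0}, {"jaw": 1, "linear": [-0.17, 0, 0.05], "roll": 0}]'

```text
t: 18.73
tool_pos: [0.5245, 0.0198, 0.0778]
orientation: [2.209, 0.028, -2.209]
force: [-0.7, 0.2, -0.2]
opening: 0.0004
```

```bash
python3 - <<'E'
from h import *
s=read_state();print(s["t"],np.round(s["tool_pos"],4),np.round(s["force"],2));print(R.from_rotvec(s["orientation"]).as_matrix().round(3))
c=cam("wrist");np.savez("wrist4.npz",*c);d=cam("side");np.savez("side4.npz",*d)
cv2.imwrite("pics/after.png",np.hstack([cv2.resize(d[0][110:225,230:320],(340,434)),cv2.resize(c[0][:290,:],(460,261*1)) if 0 else cv2.resize(c[0][:290,120:430],(460,434))]))
E
```

```text
18.725 [0.5245 0.0198 0.0778] [-0.66  0.24 -0.21]
[[-0.     0.025 -1.   ]
 [ 0.    -1.    -0.025]
 [-1.    -0.     0.   ]]
```

View pics/after.png

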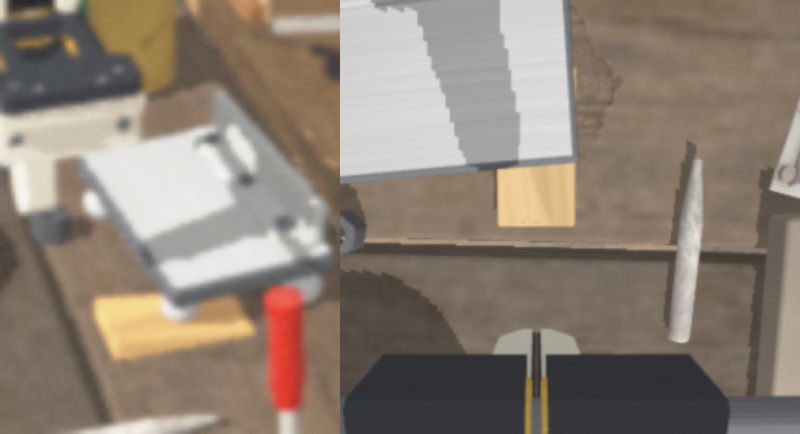

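The wedge is under the foot, the butt sticks out at (498–574, 226), and the table looks level. Quick numeric check of the plate corner and wedge butt positions.

```bash
python3 - <<'E'
from h import *
f=np.load("wrist4.npz");c=[f[k] for k in f.files]
k=lambda u,v:(120+(u-340)*310/460,v*290/434)
print(ray(c,[k(574,158)],.044).round(4),ray(c,[k(498,225),k(574,225)],.016).round(4))
E
```

```text
[[0.6004 0.0025 0.044 ]] [[ 0.5629  0.0431  0.016 ]
 [ 0.564  -0.0015  0.016 ]]
```

The table is unmoved (corner at 0.6004, 0.0025). Now over the corner for the test press.

Emit:
apply_moves --series '[{"jaw": 1, "linear": [0, 0.0075, -0.08], "roll": 0}, {"jaw": 1, "linear": [0, 0.0075, -0.14], "roll": 0}, {"jaw": 1, "linear": [0.04, 0.0075, -0.147], "roll": 0}, {"jaw": 1, "linear": [0.08, 0.0075, -0.147], "roll": 0}, {"jaw": 1, "linear": [0.097, 0.0075, -0.147], "roll": 0}, {"jaw": 1, "linear": [0.1, 0.0075, -0.147], "roll": 0}, {"jaw": 1, "linear": [0.1, 0.0075, -0.147], "roll": 0}]'

```text
t: 19.7
tool_pos: [0.6121, 0.0176, 0.0171]
orientation: [2.207, 0.028, -2.211]
force: [0.2, -0.8, 0.2]
opening: 0.0005
```

Emit:
apply_moves --series '[{"jaw": 1, "linear": [0.003, 0, 0], "roll": 0}, {"jaw": 1, "linear": [0.005, 0, 0], "roll": 0}, {"jaw": 1, "linear": [0.005, 0, 0], "roll": 0}]'

```text
t: 20.08
tool_pos: [0.6126, 0.0175, 0.015]
orientation: [2.208, 0.028, -2.21]
force: [-1.9, -0.2, 4.5]
opening: 0.0003
```

Emit:
apply_moves --series '[{"jaw": 1, "linear": [0.001, 0, 0], "roll": 0}, {"jaw": 1, "linear": [0.003, 0, 0], "roll": 0}, {"jaw": 1, "linear": [0.003, 0, 0], "roll": 0}]'

```text
t: 20.45
tool_pos: [0.6126, 0.0175, 0.0148]
orientation: [2.208, 0.028, -2.21]
force: [-7.8, 0.0, 14.6]
opening: -0.0
```

```bash
python3 - <<'E'
from h import *
F=[];Z=[]
for i in range(3):
    c=cam("side");s=read_state();F.append(s["force"]);Z.append(s["tool_pos"])
print(s["t"],np.round(F,2).tolist(),np.round(Z,4).tolist())
# image motion of the table plate/wedge between after-push and press: feature tracking
a=np.load("side4.npz")["arr_0"]
g=[cv2.cvtColor(x,cv2.COLOR_BGR2GRAY) for x in(np.load("side1.npz")["arr_0"],a,c[0])]
# plate right-edge/corner patch and a static patch (clamp), sub-pixel shift
for nm,(x,y,w,h) in dict(front_corner=(266,180,20,12),foot=(268,186,18,14),backright=(305,172,16,16),leftfoot=(246,158,14,12),clamp=(300,186,14,30)).items():
    print(nm,[ [round(float(v),2) for v in cv2.phaseCorrelate(np.float32(g[i][y:y+h,x:x+w]),np.float32(g[j][y:y+h,x:x+w]),cv2.createHanningWindow((w,h),cv2.CV_32F))[0]] for i,j in((0,1),(1,2))])
E
```

```text
20.6 [[-8.51, 0.05, 13.74], [-7.38, -0.48, 14.41], [-7.74, 0.51, 14.47]] [[0.6127, 0.0175, 0.0149], [0.6126, 0.0175, 0.0148], [0.6127, 0.0175, 0.0148]]
front_corner [[-0.4, 0.15], [-0.44, 0.24]]
foot [[0.14, -0.37], [-0.02, 0.59]]
backright [[-0.45, 0.28], [1.32, -0.6]]
leftfoot [[0.43, 0.11], [0.46, -0.12]]
clamp [[0.58, 0.09], [0.69, 0.03]]
```

The corner is stiff now: 10 N more sank it only 0.2 mm, where before the wedge 4 N sank it 6 mm. The press drags about 8 N sideways, so I'll relieve that a little and make it slightly firmer.

Emit:
apply_moves --series '[{"jaw": 1, "linear": [0.003, 0, 0.001], "roll": 0}, {"jaw": 1, "linear": [0.0035, 0, 0.0015], "roll": 0}, {"jaw": 1, "linear": [0.0035, 0, 0.0015], "roll": 0}, {"jaw": 1, "linear": [0.0035, 0, 0.0015], "roll": 0}]'

```text
t: 21.1
tool_pos: [0.6127, 0.0175, 0.0148]
orientation: [2.21, 0.028, -2.207]
force: [-6.0, 0.4, 15.3]
opening: 0.0004
```

```bash
python3 - <<'E'
from h import *
for i in range(4):
    c=cam("wrist");s=read_state();print(s["t"],np.round(s["tool_pos"],4),np.round(s["force"],1))
close_job()
E
```

```text
21.15 [0.6127 0.0175 0.0149] [-5.4  0.5 15.5]
21.2 [0.6127 0.0175 0.0148] [-6.3 -0.3 14.6]
21.25 [0.6127 0.0175 0.0148] [-6.8  0.8 13.9]
21.3 [0.6127 0.0175 0.0148] [-6.1  0.3 14.8]
the job is handed in; nothing more can be done
```

I finished the job and handed it in at 21.3 s, with the arm still holding about 15 N down on the corner.

**Rock test:** I pressed the corner and it sank about 6–8 mm under about 4 N, rising to nearly 7 N near the end of its travel. Then the foot met the bench.

**Wedge:** I pushed it by its butt under the foot. Force started near 3 N, and I stopped at about 7 N, inside the 4–8 N snug range.

**Final press:** Going from 4.5 N to 14.5 N moved the corner only 0.2 mm, so it no longer rocks. The reading held steady over the last four checks.

**Table position:** After the push, the plate's front right corner measured within about 1 mm of where it was before. I saw no change to the nut, punch or whetstone in the pictures.

**Checks that disagreed or were weak:**
- **Finger length:** the closed fingertips touched about 31 mm short of the stated tool point. I allowed for that by touch and by picture.
- **Plate size:** the plate measured 163–166 mm long in the pictures instead of 170 mm, so positions are good to only a few millimetres.
- **Level:** the wedge moved about 3 mm after first touching the foot, so the corner could be raised by up to about 0.5 mm. The contact heights before and after agree with that only loosely.
- **Sideways force:** the final press also pushes about 6 N sideways on the table, with no movement seen. The first press reached about 20 N down and 12 N sideways.
- **Image tracking:** a last attempt to check table movement from the side camera was too noisy to use.

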